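Snap the filter cover onto the bench dust box

TASK

Pick up the yellow filter cover by its black rib, set it over the two red snap hooks of the grey dust box in the bench, and press it straight down against the sprung seal, slowly and without ramming it (too hard a push cracks it), until the hooks at both ends have clicked over it and hold it level. Then let go, and leave everything else on the bench where it is.

Things in the scene. Friction and masses are not known exactly. Their poses are not given: they have to be found in the camera images.
- cover: Yellow plate 74 x 123 x 6 mm (x, y, z), flat on the bench; black grip rib on top, 16 mm wide (x), 60 long (y), top 36 mm above origin. Middle of each end (+y, -y): a notch 20 mm wide, 14 deep, its floor 47.5 mm from centre, through which a hook passes. 100 to 150 g. Fits either way round. Origin: centre of underside, z up. Cracks if the contact forces from box, hooks and seal pass 45 N.
- dust_box: Grey dust-extraction box fixed in the bench (does not move), 94 x 150 mm (x, y), its hard top rim 38 to 48 mm above the bench; a black sprung seal frame, 44 x 82 mm, stands 6 mm proud of the rim in its opening round a pleated filter. Origin on its centre line, 48 mm below the rim; z up. The two red snap hooks stand at its +y and -y ends.
- seat (a point): Centre of the dust box's rim, at rim height; axes as the box. Clicked home, the cover's origin is 2 mm above this point (held up against the barbs by the seal) and its y axis lies along the box's y, either way round. A level cover lowered here touches the hooks' slopes about 18 mm above the rim, the seal at 6 mm; it clicks at 2 to 3 mm and meets the hard rim at 0.
- hook_a_top (a point): Top of the red hook at the box's +y end, 24 mm above the rim, 52 mm from centre. Springy blade 12 mm wide (x), inner face 50 mm from centre; barb reaches in to 43.5 mm, its underside 8 mm above the rim, just over the top of the clicked-in plate. Above it a sloped lead-in runs from 43.5 mm out at 9 mm above the rim to 51.5 mm out at 24 mm. It pivots 34 mm below the rim.
- hook_b_top (a point): The same for the red hook at the box's -y end.
- hook_a (a joint): Outward bend of hook_a, rad: 0 at rest, about 0.09 as the cover's end passes the barb (more on one side if the cover is off centre along y; the hooks push it back with about 1 N per mm each), then back to 0 at the click. Bending both takes 10 to 15 N of push in all; the seal pushes back with 7 N at first touch, 15 N at the click, 19 N at the rim, which is rigid.
- hook_b (a joint): The same for hook_b.
- glue_jar: Bystander: green glue jar with black cap, 44 mm across, 70 mm tall; origin at the centre of its underside.
- plane: Bystander: hand plane, 240 x 62 x 115 mm, steel with wooden handle; origin at the centre of its sole.
- screwdriver: Bystander: screwdriver with a wooden handle, lying; origin under its middle.
- hammer: Bystander: hammer with a wooden handle, lying; origin under its middle.
- phone: Bystander: black phone, 150 x 72 x 9 mm; origin at the centre of its underside.
- spare_filter: Bystander: spare pleated filter, 50 x 84 x 22 mm; origin at the centre of its underside.
- port_cap: Bystander: round black port cap, 62 mm across, 18 mm tall; origin at the centre of its underside.
- offcut: Bystander: dark wood offcut, 160 x 45 x 35 mm; origin at the centre of its underside.
Things that resemble listed ones, but are neither listed nor needed, are in the scene too. Leave any brown, orange or pink look-alike of the cover alone.

How it is judged:
On the way, in this order (a step that is already met when the one before it is completed fails the run):
1. the cover is lifted clear of the bench (height (world z) of cover above 0.055 m), for 0.1 s.
2. the cover is over the box, lead-ins of the hooks being bent by it (horizontal distance between cover and seat below 0.008 m and z of cover in the frame of seat below 0.025 m and value of joint any of hook_a, hook_b above 0.03 rad).
At the end, for the whole second after the job is handed in: The cover is clicked in: underside -1 to 3.5 mm above the box's rim, centre within 5 mm of the box's, long axes within 0.08 rad, tilt under 0.03 rad, both hooks sprung back over its ends (bend under 0.03 rad), at rest and released (z of cover in the frame of seat between -0.001 and 0.0035 m and horizontal distance between cover and seat below 0.005 m and angle between the y axis of cover and the y axis of dust_box, either way round below 0.08 rad and angle between cover's own z axis and vertical below 0.03 rad and value of joint each of hook_a, hook_b below 0.03 rad and linear speed of cover below 0.01 m/s); the robot touches nothing.
It fails at once if the cover is pushed so hard on the box, seal or hooks that it cracks (over 45 N) (contact force between cover and dust_box above 45 N).
It fails at once if a bystander is moved by more than 20 mm (distance of any of glue_jar, plane, screwdriver, hammer, phone, spare_filter, port_cap, offcut from where it was at the start of the episode above 0.02 m).
It also fails if it takes over 45 s, if anything falls off the work surface, if the arm or the gripper's body presses on something with over 40 N, if the wrist force passes 120 N, or if a joint passes its speed limit or range.

ROBOT

A 6-joint arm with a two-finger parallel gripper is mounted at the origin on the work surface. World frame = base frame: x ahead of the robot, y to its left, z up, the work surface at z = 0. Lengths are in m, angles in rad, forces in N, time in s.
With the tool pointing down it reaches from about 0.3 to 1 m from the base axis. Payload 5.1 kg.
Tool frame: the origin (TCP) lies on the centre line of the jaws, within the pads' length; the fingertips stand bot.tips_ahead ahead of it and the grasp point (between the pads) lies 11 mm behind it (bot.tips_ahead is the distance from the TCP to the fingertips, in m); z points along the fingers, y is the line along which they close (so a half turn about z gives the same grasp; the last joint's range is limited). The gripper opens to 95 mm and grips with 3 to 60 N. Pads are 20 mm wide; open, the fingers measure 119 mm over their backs; the gripper's body (75 mm by 180 mm) begins 59 mm behind the grasp point.
Start: joints at [-1.244, 0.124, 1.65, -0, 1.367, -0.083], TCP at [0.259, -0.596, 0.223] pointing down, gripper open.
Joint ranges: [-2.61, 2.61], [-1.02, 2.33], [0.03, 2.71], [-1.35, 4.49], [0.32, 2.68], [-2.91, 2.91]. Speed limits (rad/s): [2.57, 2.57, 3.14, 3.14, 3.14, 3.14].

INTERFACE

Orientations are given as a 3x3 rotation matrix whose columns are the frame's x, y, z axes.
In Python, from station import bot gives the robot as it stands.
- The arm moves only by the tool jog_arm, never from a script. Its argument "targets" is a list of rows, each a list of 7 numbers: the opening, from 0 (shut) to 1 (fully open), then the shift along the world's x, y, z in m, then the turn, a rotation vector about the world's x, y, z in degrees. A call has exactly 10 rows; each row is the pose to reach, as a shift and turn from the pose commanded when the call began; what a row does not reach only later rows make up. A row lasts 1/10 s, in which the tool goes at most 50 mm and 8.59 degrees, less where a joint would pass 70% of its speed; a pose out of reach is approached as far as the arm can. A call with a gripper value outside its range is refused whole. The fingers move at their own pace and stop on an object; "squeeze" is the grip in N (left out, the last holds). Time passes only in rows, so rows that repeat a pose let the fingers close, or fill a call up. It gives the time, the measured TCP pose, the force, the opening and the grip force at its end, in the units of the state.
- bot.get_obs(): the state, without advancing time (a new reading comes with each control period).
- bot.get_image(name): name is "scene" or "top"; returns the picture (480x640x3 uint8, red, green, blue); there is no depth.
- bot.get_calibration(name): a dict with "fov_y" (degrees; the focal length in pixels is half the picture's height over the tangent of half this angle, whatever the lens; pixels are square), "cx", "cy" (the principal point, pixels), "rvec" (rotation vector, rad) and "tvec" (3), from world to camera coordinates, as OpenCV has them. Camera axes: x right, y down, z forward; pixel columns grow to the right and rows downward; lengths in m; the calibration is good to about 2 mm. A picture is of the moment at which its call begins. get_calibration takes no time and is no camera call.
- bot.close_job(): hands the job in; it is judged then, once.
Trained networks look in the newest picture that a camera, given by its name, has taken for a name from the list of things; names that differ only in an ending like _2 or _b are one class to them, and where a whole thing is asked for, a point or a joint stands for the part that bears it (a point fixed in the world has none). Each returns a list of dicts, best first, with "p" (0 to 1); they miss things now and then, are a little off and sometimes report something else, mostly with a low value. They report only what shows in the picture. A call takes as long as a camera call. They do not tell look-alikes from the thing itself.
- bot.silhouettes(camera, thing): "mask" (480x640 bool, what is visible of it) and "bbox" ([left, top, width, height] in pixels, round what is visible of it).
The state is a dict: "time_s": time; "joint_pos": joint angles; "joint_vel": joint speeds; "effort": joint torques, N m; "tool_pos": TCP position; "ee_rot": TCP orientation; "wrist_force": force on the tool from outside, world axes, zero at the start; "wrist_torque": the same for the moment, N m; "width": finger opening in m; "gripper_force": force on a finger pad.
Only numpy, scipy, OpenCV 4.12 (cv2) and the standard library are available. Lean on these libraries where they do the work, as an engineer would, in place of code of your own. Each camera call takes 0.05 s, during which the arm holds its last target. There are 200 camera calls.

## Working session

There is one attempt and no reset: what is moved stays moved. The work goes in short steps, Python scripts to look and compute and a tool call to move; the robot and the scene stay as the last step left them, time stands still between calls to the robot, and variables do not carry over. Pictures are saved under pics/ and viewed, at most 10 in all, crops included, and the job is handed in when it is done.

Besides the shell and the picture viewer there is one more tool, called after ">>>" by a JSON object that holds its "fn" and its "kwargs". jog_arm: Moves the arm, as the interface text tells. Its arguments: {"type":"object","properties":{"targets":{"type":"array"},"squeeze":{"type":"number"}},"required":["targets"]}

```bash
mkdir -p pics; ls; python3 - <<'E'
from station import bot
import cv2,numpy as np
for c in ("scene","top"):
    im=bot.get_image(c); cv2.imwrite(f"pics/{c}0.png",im[:,:,::-1])
    print(c,bot.get_calibration(c))
    for t in ("cover","dust_box","hook_a_top"):
        for d in bot.silhouettes(c,t): print(t,round(d["p"],2),d["bbox"])
o=bot.get_obs(); print(o["tool_pos"],o["ee_rot"],o["time_s"],o["width"],bot.tips_ahead)
E
```

```text
pics
scene {'fov_y': 53.13462994613868, 'cx': 314.2976023993183, 'cy': 243.83999410749155, 'rvec': array([ 1.96961002,  1.37363817, -0.6070976 ]), 'tvec': array([-0.18589923, -0.28544343,  1.54050604])}
cover 0.95 [348.5, 205.3, 49.5, 34.2]
cover 0.89 [472.4, 266.5, 60.9, 40.0]
cover 0.77 [347.2, 243.0, 56.0, 36.5]
cover 0.66 [281.2, 212.7, 44.6, 35.1]
cover 0.48 [112.8, 226.9, 63.7, 32.0]
cover 0.42 [91.1, 270.7, 75.6, 84.1]
cover 0.33 [218.7, 250.8, 69.3, 43.6]
dust_box 0.84 [218.6, 250.7, 69.4, 45.2]
top {'fov_y': 53.57439266522771, 'cx': 319.5291902834429, 'cy': 251.82546177968808, 'rvec': array([ 2.22768073, -2.16107871,  0.07393714]), 'tvec': array([-0.03001379,  0.5302831 ,  1.16175408])}
cover 0.73 [211.2, 265.7, 40.7, 52.1]
cover 0.7 [137.9, 130.9, 49.4, 55.1]
cover 0.57 [229.7, 214.2, 54.8, 34.3]
cover 0.55 [274.3, 278.1, 58.2, 55.3]
dust_box 0.74 [339.2, 225.7, 68.2, 56.5]
hook_a_top 0.24 [212.8, 135.5, 29.1, 72.6]
[ 0.25890253 -0.59610397  0.22247129] [[ 9.17210825e-01  3.98402177e-01 -8.22844957e-05]
 [ 3.98402184e-01 -9.17210781e-01  2.89119853e-04]
 [ 3.97137524e-05 -2.97966182e-04 -9.99999955e-01]] 0.4 0.09499169585633037 0.008
```

View pics/scene0.png

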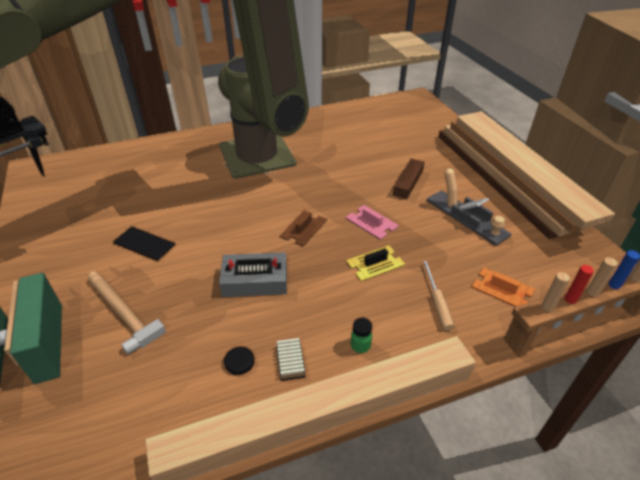

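View pics/top0.png

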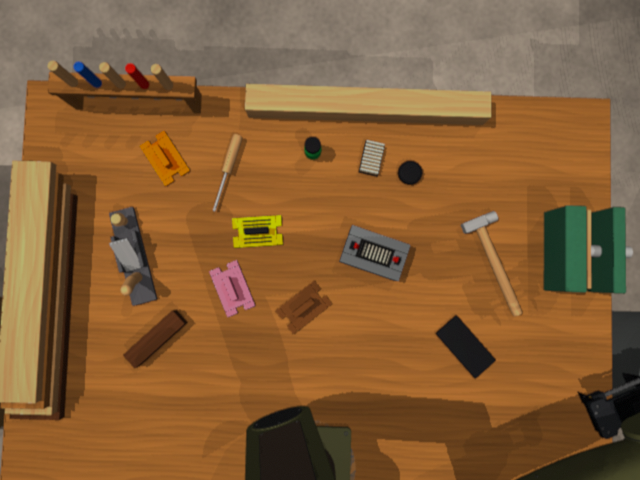

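The yellow plate is at top (257,231) and scene (376,262). The brown (303,306), pink (232,288) and orange (164,158) plates in the top view are look-alikes, so yellow is the cover. The grey box with two red hooks is at top (376,253).

```bash
cat > h.py <<'E'
import cv2,numpy as np
from scipy.optimize import minimize
from station import bot
def proj(c,P):
    k=bot.get_calibration(c); f=240/np.tan(np.radians(k["fov_y"])/2)
    K=np.array([[f,0,k["cx"]],[0,f,k["cy"]],[0,0,1.]])
    return cv2.projectPoints(np.asarray(P,float),k["rvec"],k["tvec"],K,None)[0][:,0]
def hullmask(pts,s=4):
    m=np.zeros((480*s,640*s),np.uint8)
    h=cv2.convexHull(((pts+.5)*s*16).astype(np.int32))
    cv2.fillPoly(m,[h],1,shift=4); return m>0
def place(p,L):
    c,s=np.cos(p[2]),np.sin(p[2]); return L@np.array([[c,s,0],[-s,c,0],[0,0,1]])+[p[0],p[1],p[3] if len(p)>3 else 0]
def box(a,b,z0,z1): return np.array([[i*a/2,j*b/2,z] for i in(-1,1) for j in(-1,1) for z in(z0,z1)])
def fit(masks,L,p0):   # masks: {cam: point list of target hull}
    T={c:hullmask(m) for c,m in masks.items()}
    def cost(p):
        r=0
        for c in T:
            q=hullmask(proj(c,place(p,L))); r+=1-(q&T[c]).sum()/(q|T[c]).sum()
        return r
    S=np.array([p0]+[np.array(p0)+d for d in np.diag([.015,.015,.15])])
    o=minimize(cost,p0,method="Nelder-Mead",options=dict(initial_simplex=S,xatol=2e-4,fatol=1e-4,maxiter=120))
    return o.x,o.fun
def yellow(im,win):
    h=cv2.cvtColor(im,cv2.COLOR_RGB2HSV); m=cv2.inRange(h,(24,150,80),(36,255,255))
    w=np.zeros_like(m); l,t,r,b=win; w[t:b,l:r]=m[t:b,l:r]
    n,lab,st,_=cv2.connectedComponentsWithStats(w); ys,xs=np.nonzero(np.isin(lab,[i for i in range(1,n) if st[i,4]>15]))
    return np.c_[xs,ys].astype(float)
def ring(p): # pixel corners
    return np.vstack([p+[dx,dy] for dx in(-.5,.5) for dy in(-.5,.5)])
def unproj(c,uv,z):
    k=bot.get_calibration(c); f=240/np.tan(np.radians(k["fov_y"])/2)
    R=cv2.Rodrigues(k["rvec"])[0]; C=-R.T@k["tvec"]
    d=R.T@np.array([(uv[0]-k["cx"])/f,(uv[1]-k["cy"])/f,1]); return C+d*(z-C[2])/d[2]
E
cat > m.py <<'E'
from h import *
I={c:cv2.imread(f"pics/{c}0.png")[:,:,::-1].copy() for c in("scene","top")}
W={"scene":(335,235,415,290),"top":(222,205,295,255)}
Y={c:ring(yellow(I[c],W[c])) for c in I}
g=unproj("top",(257,231),0.006); print("cover guess",g)
for a in (0.,np.pi/2):
  for cs in (("scene","top"),("top",),("scene",)): print("cover",cs,*fit({c:Y[c] for c in cs},box(.074,.123,0,.006),[g[0],g[1],a]))
B={}
for c in I:
    d=bot.silhouettes(c,"dust_box")[0]; print(d["bbox"]); ys,xs=np.nonzero(d["mask"]); B[c]=ring(np.c_[xs,ys].astype(float))
    h=cv2.cvtColor(I[c],cv2.COLOR_RGB2HSV); m=((h[...,0]<8)|(h[...,0]>172))&(h[...,1]>150)&(h[...,2]>60)&d["mask"]
    n,l,st,ce=cv2.connectedComponentsWithStats(m.astype(np.uint8)); print(c,st[1:,4],ce[1:], [unproj(c,u,.066)[:2] for u in ce[1:]])
g=unproj("top",(376,253),0.048)
BL=np.vstack([box(.094,.150,0,.048)])
for a in (1.3,1.8):
  for cs in (("scene","top"),("top",),("scene",)): print("box",cs,*fit({c:B[c] for c in cs},BL,[g[0],g[1],a]))
a=I["top"][190:290,210:420]; b=I["scene"][225:305,210:420]
cv2.imwrite("pics/crop.png",cv2.resize(np.vstack([a,b]),None,fx=3.3,fy=3.3,interpolation=2)[:600,:,::-1])
E
python3 m.py
```

```text
cover guess [0.57894095 0.14399113 0.006     ]
cover ('scene', 'top') [0.57855106 0.14415525 0.09787362] 0.35706872023934333
cover ('top',) [0.5798876  0.14367908 0.09783529] 0.048394825107810235
cover ('scene',) [0.57856136 0.1443633  0.1187166 ] 0.3047900089582126
cover ('scene', 'top') [0.5788776  0.14471646 3.22420938] 0.3580878178350341
cover ('top',) [0.57923448 0.14362556 0.08817988] 0.046095466347114034
cover ('scene',) [0.58149231 0.14450178 3.28677411] 0.31035023523261895
[218.6, 250.7, 69.4, 45.2]
scene [27 29] [[274.40740741 263.11111111]
 [230.4137931  264.13793103]] [array([ 0.5552073 , -0.10059965]), array([ 0.52360943, -0.19489066])]
[339.2, 225.7, 68.2, 56.5]
top [27 31] [[355.44444444 245.66666667]
 [395.5483871  259.16129032]] [array([ 0.54520461, -0.09841258]), array([ 0.51603386, -0.19441947])]
box ('scene', 'top') [ 0.53095011 -0.14608967  2.83874662] 0.055709362932344186
box ('top',) [ 0.53258285 -0.14694062  2.83444452] 0.0271082165773473
box ('scene',) [ 0.53025771 -0.14618793  2.84532691] 0.016379328899507106
box ('scene', 'top') [ 0.53090194 -0.1465734   2.83866141] 0.05350476136931959
box ('top',) [ 0.53189084 -0.14673674  2.84702987] 0.027134204960584496
box ('scene',) [ 0.5300706  -0.14613794  2.84216447] 0.01444868560091439
```

View pics/crop.png

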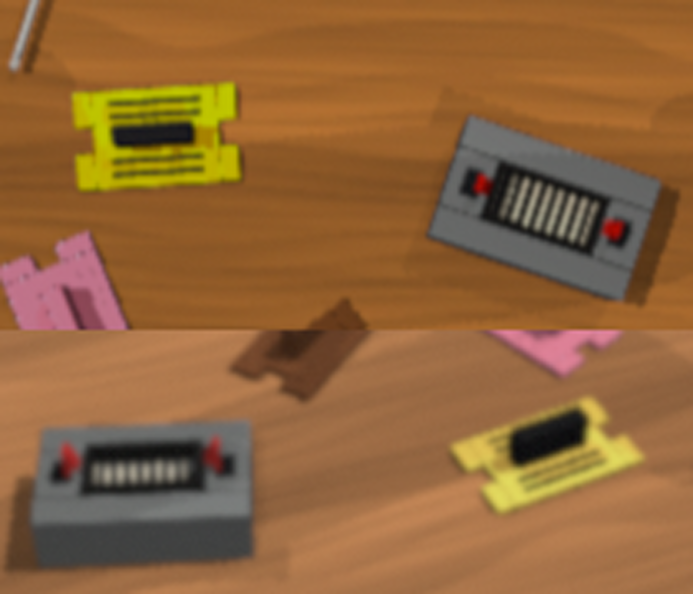

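```bash
python3 - <<'E'
from h import *
I={c:cv2.imread(f"pics/{c}0.png")[:,:,::-1].copy() for c in("scene","top")}
W={"scene":(335,235,415,290),"top":(222,205,295,255)}
for c in I:
    l,t,r,b=W[c]; h=cv2.cvtColor(I[c],cv2.COLOR_RGB2HSV)
    m=np.zeros((480,640),np.uint8); m[t:b,l:r]=((h[...,0]>23)&(h[...,0]<38)&(h[...,1]>165)&(h[...,2]>110))[t:b,l:r]
    n,lab,st,_=cv2.connectedComponentsWithStats(m); print(c,st[1:][st[1:,4]>8])
    print(cv2.boundingRect(m))
    ys,xs=np.nonzero(np.isin(lab,[i for i in range(1,n) if st[i,4]>8])); p=ring(np.c_[xs,ys].astype(float))
    for a in(.08,): print(c,*fit({c:p},box(.074,.123,0,.006),[.579,.144,a]))
    print(I[c][262,345:410:6] if c=="scene" else "")
    d=[d for d in bot.silhouettes(c,"cover") if abs(d["bbox"][0]-(347 if c=="scene" else 230))<6][0]; print(d["bbox"])
# predicted hull for top fit
print(proj("scene",place([.579,.1437,.09],box(.074,.123,0,.006))))
E
```

```text
scene []
(0, 0, 0, 0)Traceback (most recent call last):
  File "<stdin>", line 10, in <module>
  File "h.py", line 16, in fit
    T={c:hullmask(m) for c,m in masks.items()}
         ~~~~~~~~^^^
  File "h.py", line 11, in hullmask
    cv2.fillPoly(m,[h],1,shift=4); return m>0
    ~~~~~~~~~~~~^^^^^^^^^^^^^^^^^
cv2.error: OpenCV(4.12.0) /io/opencv/modules/imgproc/src/drawing.cpp:2426: error: (-215:Assertion failed) p.checkVector(2, CV_32S) > 0 in function 'fillPoly'
```

The crop confirms a yellow plate with a black rib in both views and the grey box with its red hooks. The pink and brown plates are clearly different.

```bash
python3 - <<'E'
from h import *
M={}
for c in("scene","top"):
    bot.get_image(c)
    d=[d for d in bot.silhouettes(c,"cover") if abs(d["bbox"][0]-(347 if c=="scene" else 230))<6][0]
    ys,xs=np.nonzero(d["mask"]); M[c]=ring(np.c_[xs,ys].astype(float))
L=np.vstack([box(.074,.123,0,.006),box(.016,.06,.006,.036)])
for cs in(("scene",),("top",),("scene","top")): print(cs,*fit({c:M[c] for c in cs},L,[.579,.144,.08]))
# overlays
p=[.579,.144,.09]; b=[.531,-.1463,-.30]
for c in("scene","top"):
    im=cv2.imread(f"pics/{c}0.png"); im=cv2.resize(im,None,fx=4,fy=4,interpolation=2)
    def poly(pose,L,col):
        q=((proj(c,place(pose,np.array(L)))+.5)*4).astype(int); cv2.polylines(im,[q],True,col,1)
    R=lambda a,bb,z:[[a/2,bb/2,z],[-a/2,bb/2,z],[-a/2,-bb/2,z],[a/2,-bb/2,z]]
    poly(p,R(.074,.123,.006),(255,0,0)); poly(p,R(.016,.06,.036),(255,255,0))
    poly(b,R(.094,.15,.048),(255,0,0)); poly(b,R(.044,.082,.054),(0,255,0))
    for s in(1,-1): poly(b,[[.006,s*.052,.072],[-.006,s*.052,.072]],(255,255,0))
    x0,y0=(840,800) if c=="top" else (840,900)
    M[c+"i"]=im[y0:y0+ (400 if c=="top" else 320),x0:x0+840]
o=np.vstack([M["topi"],M["scenei"]]); cv2.imwrite("pics/ov.png",cv2.resize(o,None,fx=.83,fy=.83))
E
```

```text
('scene',) [0.57655554 0.14579786 0.0992802 ] 0.03367623726905167
('top',) [0.57928544 0.14483283 0.07640415] 0.05149700598802398
('scene', 'top') [0.5777693  0.14531094 0.08150201] 0.11491369314225197
```

View pics/ov.png

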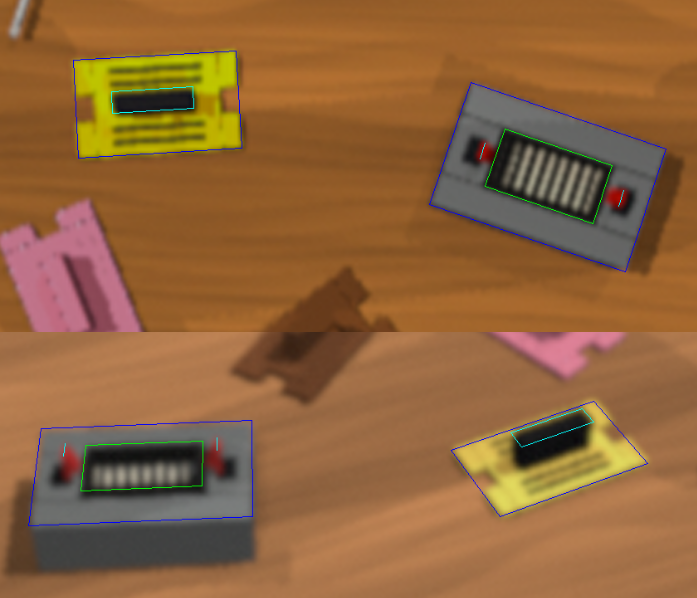

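The overlay matches both views: cover at about (0.5785, 0.1445), yaw 0.085; box at about (0.531, -0.146), yaw -0.30. I'll move above the cover now.

>>> {"fn": "jog_arm", "kwargs": {"targets": [[1,0.16,0.37,0,0,0,35.7],[1,0.16,0.37,0,0,0,35.7],[1,0.16,0.37,0,0,0,35.7],[1,0.16,0.37,0,0,0,35.7],[1,0.16,0.37,0,0,0,35.7],[1,0.16,0.37,0,0,0,35.7],[1,0.16,0.37,0,0,0,35.7],[1,0.32,0.7405,-0.05,0,0,71.4],[1,0.32,0.7405,-0.05,0,0,71.4],[1,0.32,0.7405,-0.05,0,0,71.4]], "squeeze": 50}}

```text
time_s: 1.7
tool_pos: [0.4575, -0.1362, 0.2067]
ee_rot: [[0.082, 0.997, 0.001], [0.997, -0.082, -0.001], [-0.001, 0.001, -1.0]]
wrist_force: [0.5, 0.1, -0.7]
width: 0.0953
gripper_force: 0.0
```

>>> {"fn": "jog_arm", "kwargs": {"targets": [[1,0.115,0.27,-0.08,0,0,8],[1,0.115,0.27,-0.08,0,0,8],[1,0.115,0.27,-0.08,0,0,8],[1,0.115,0.27,-0.08,0,0,8],[1,0.115,0.27,-0.08,0,0,8],[1,0.115,0.27,-0.08,0,0,8],[1,0.115,0.27,-0.08,0,0,8],[1,0.115,0.27,-0.08,0,0,8],[1,0.115,0.27,-0.08,0,0,8],[1,0.115,0.27,-0.08,0,0,8]]}}

```text
time_s: 2.7
tool_pos: [0.5721, 0.1307, 0.1271]
ee_rot: [[-0.05, 0.999, 0.001], [0.999, 0.05, -0.0], [-0.0, 0.001, -1.0]]
wrist_force: [0.3, -0.1, 0.2]
width: 0.0948
gripper_force: 0.0
```

```bash
cat > s.py <<'E'
from h import *
o=bot.get_obs(); R=o["ee_rot"]; print(o["time_s"],o["tool_pos"].round(4),"yaw_y",np.degrees(np.arctan2(R[1,1],R[0,1])).round(2),"z",R[:,2].round(4),o["wrist_force"].round(1),o["width"].round(4),o["gripper_force"])
E
python3 s.py
```

```text
Traceback (most recent call last):
  File "s.py", line 2, in <module>
    o=bot.get_obs(); R=o["ee_rot"]; print(o["time_s"],o["tool_pos"].round(4),"yaw_y",np.degrees(np.arctan2(R[1,1],R[0,1])).round(2),"z",R[:,2].round(4),o["wrist_force"].round(1),o["width"].round(4),o["gripper_force"])
                                                                                                                                                                                  ^^^^^^^^^^^^^^^^
AttributeError: 'float' object has no attribute 'round'
```

>>> {"fn": "jog_arm", "kwargs": {"targets": [[1,0.0064,0.0138,-0.03,0,0,2],[1,0.0064,0.0138,-0.06,0,0,2],[1,0.0064,0.0138,-0.08,0,0,2],[1,0.0064,0.0138,-0.09,0,0,2],[1,0.0064,0.0138,-0.1,0,0,2],[1,0.0064,0.0138,-0.105,0,0,2],[1,0.0064,0.0138,-0.11,0,0,2],[1,0.0064,0.0138,-0.11,0,0,2],[1,0.0064,0.0138,-0.11,0,0,2],[0.5,0.0064,0.0138,-0.11,0,0,2]]}}

```text
time_s: 3.7
tool_pos: [0.5789, 0.1459, 0.0171]
ee_rot: [[-0.087, 0.996, 0.001], [0.996, 0.087, 0.0], [0.0, 0.001, -1.0]]
wrist_force: [0.2, -0.6, -0.4]
width: 0.0913
gripper_force: 0.0
```

```bash
sed -i 's/o\["width"\].round(4)/round(o["width"],4)/' s.py; cat >> s.py <<'E'
import sys
if len(sys.argv)>1:
    x0,y0,x1,y1=map(int,sys.argv[2:6]); t=bot.get_image("top"); s=bot.get_image("scene")
    u0,v0,u1,v1=map(int,sys.argv[6:10]); a=t[y0:y1,x0:x1]; b=s[v0:v1,u0:u1]
    f=lambda q:cv2.resize(q,(390,int(390*q.shape[0]/q.shape[1])),interpolation=2)
    a,b=f(a),f(b); n=min(len(a),len(b)); cv2.imwrite(f"pics/{sys.argv[1]}.png",np.hstack([a[:n],b[:n]])[:,:,::-1])
E
python3 s.py g1 200 180 310 290 310 200 430 320
```

```text
3.7 [0.5789 0.1459 0.0171] yaw_y 4.97 z [ 1.3e-03  2.0e-04 -1.0e+00] [ 0.2 -0.6 -0.4] 0.0913 0.0
```

View pics/g1.png

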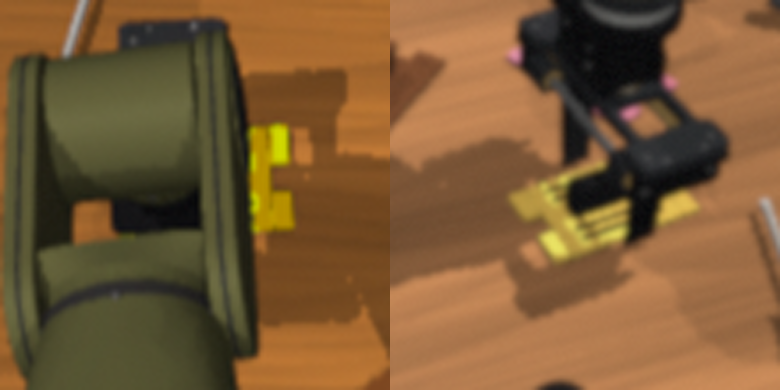

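The fingers straddle the rib, so I'll close, then lift.

>>> {"fn": "jog_arm", "kwargs": {"targets": [[0,0,0,0,0,0,0],[0,0,0,0,0,0,0],[0,0,0,0,0,0,0],[0,0,0,0,0,0,0],[0,0,0,0,0,0,0],[0,0,0,0,0,0,0],[0,0,0,0,0,0,0],[0,0,0,0,0,0,0],[0,0,0,0,0,0,0],[0,0,0,0,0,0,0]], "squeeze": 50}}

```text
time_s: 4.8
tool_pos: [0.5783, 0.1457, 0.0163]
ee_rot: [[-0.087, 0.996, -0.0], [0.996, 0.087, -0.0], [0.0, -0.0, -1.0]]
wrist_force: [-1.2, -0.0, 1.1]
width: 0.0155
gripper_force: 50.0
```

>>> {"fn": "jog_arm", "kwargs": {"targets": [[0,0,0,0.03,0,0,0],[0,0,0,0.07,0,0,0],[0,0,0,0.12,0,0,0],[0,0,0,0.13,0,0,-5],[0,-0.007,-0.04,0.13,0,0,-10],[0,-0.015,-0.09,0.13,0,0,-15],[0,-0.023,-0.14,0.13,0,0,-20],[0,-0.031,-0.19,0.13,0,0,-22.2],[0,-0.039,-0.24,0.13,0,0,-22.2],[0,-0.047,-0.28,0.13,0,0,-22.2]]}}

```text
time_s: 5.8
tool_pos: [0.5305, -0.1364, 0.1461]
ee_rot: [[0.297, 0.955, 0.0], [0.955, -0.297, -0.0], [-0.0, 0.0, -1.0]]
wrist_force: [0.0, -0.3, -2.0]
width: 0.0153
gripper_force: 50.0
```

>>> {"fn": "jog_arm", "kwargs": {"targets": [[0,0,-0.0107,0,0,0,0],[0,0,-0.0107,0,0,0,0],[0,0,-0.0107,0,0,0,0],[0,0,-0.0107,-0.01,0,0,0],[0,0,-0.0107,-0.02,0,0,0],[0,0,-0.0107,-0.03,0,0,0],[0,0,-0.0107,-0.04,0,0,0],[0,0,-0.0107,-0.04,0,0,0],[0,0,-0.0107,-0.04,0,0,0],[0,0,-0.0107,-0.04,0,0,0]]}}

```text
time_s: 6.8
tool_pos: [0.5318, -0.1451, 0.1068]
ee_rot: [[0.296, 0.955, 0.001], [0.955, -0.296, -0.0], [-0.0, 0.001, -1.0]]
wrist_force: [-0.4, 0.8, -1.4]
width: 0.0157
gripper_force: 50.0
```

```bash
python3 s.py g2 320 190 440 310 190 190 320 320
```

```text
6.8 [ 0.5318 -0.1451  0.1068] yaw_y -17.24 z [ 8.e-04 -2.e-04 -1.e+00] [-0.4  0.8 -1.4] 0.0157 49.99701261520386
```

View pics/g2.png

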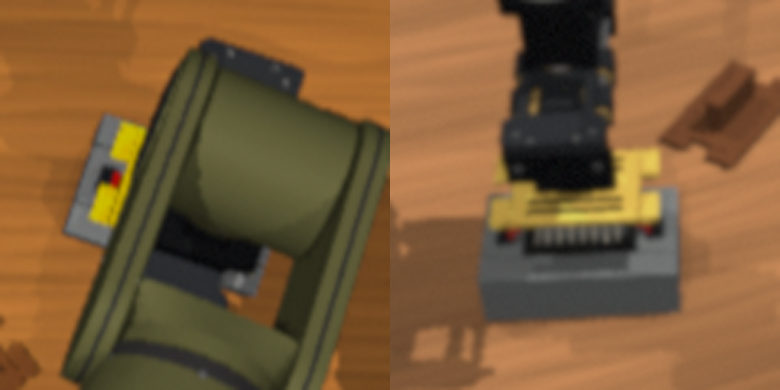

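```bash
cat > c.py <<'E'
from h import *
import sys
z=float(sys.argv[1]); p=[.531,-.1463,-.295,z]
R=lambda a,b,zz:np.array([[a/2,b/2,zz],[-a/2,b/2,zz],[-a/2,-b/2,zz],[a/2,-b/2,zz]])
N=np.array([[.037,.0615,.006],[.01,.0615,.006],[.01,.0475,.006],[-.01,.0475,.006],[-.01,.0615,.006],[-.037,.0615,.006],[-.037,-.0615,.006],[-.01,-.0615,.006],[-.01,-.0475,.006],[.01,-.0475,.006],[.01,-.0615,.006],[.037,-.0615,.006]])
out=[]
for c,(x0,y0) in(("top",(325,195)),("scene",(205,220))):
    im=cv2.resize(np.ascontiguousarray(bot.get_image(c)[y0:y0+90,x0:x0+100,::-1]),None,fx=4,fy=4,interpolation=2)
    for L,col in((N,(255,0,0)),(N-[0,0,.006],(255,255,0))):
        q=((proj(c,place(p,L))-[x0,y0]+.5)*4).astype(int); cv2.polylines(im,[q],True,col,1)
    out.append(im)
cv2.imwrite(f"pics/{sys.argv[2]}.png",np.hstack(out))
E
python3 c.py 0.0905 ov2
```

```text
(no output)
```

View pics/ov2.png

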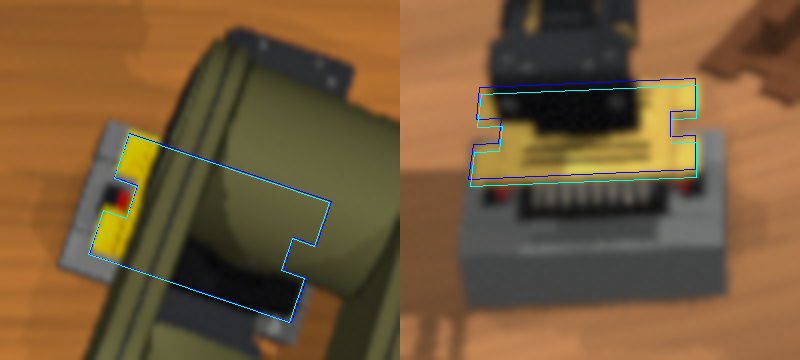

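>>> {"fn": "jog_arm", "kwargs": {"targets": [[0,0,0,-0.006,0,0,0],[0,0,0,-0.012,0,0,0],[0,0,0,-0.017,0,0,0],[0,0,0,-0.021,0,0,0],[0,0,0,-0.023,0,0,0],[0,0,0,-0.025,0,0,0],[0,0,0,-0.026,0,0,0],[0,0,0,-0.027,0,0,0],[0,0,0,-0.028,0,0,0],[0,0,0,-0.028,0,0,0]], "squeeze": 60}}

```text
time_s: 8.0
tool_pos: [0.5318, -0.1453, 0.0787]
ee_rot: [[0.296, 0.955, 0.001], [0.955, -0.296, -0.001], [-0.0, 0.001, -1.0]]
wrist_force: [0.4, -2.9, 0.1]
width: 0.0153
gripper_force: 60.0
```

>>> {"fn": "jog_arm", "kwargs": {"targets": [[0,0,0,-0.0005,0,0,0],[0,0,0,-0.001,0,0,0],[0,0,0,-0.0015,0,0,0],[0,0,0,-0.002,0,0,0],[0,0,0,-0.0025,0,0,0],[0,0,0,-0.003,0,0,0],[0,0,0,-0.0035,0,0,0],[0,0,0,-0.004,0,0,0],[0,0,0,-0.004,0,0,0],[0,0,0,-0.004,0,0,0]]}}

```text
time_s: 9.0
tool_pos: [0.5317, -0.145, 0.0747]
ee_rot: [[0.296, 0.955, 0.001], [0.955, -0.296, -0.0], [-0.0, 0.001, -1.0]]
wrist_force: [-0.6, -2.8, 4.9]
width: 0.0155
gripper_force: 60.0
```

>>> {"fn": "jog_arm", "kwargs": {"targets": [[0,-0.0004,-0.0013,0,0,0,0],[0,-0.0004,-0.0013,-0.0005,0,0,0],[0,-0.0004,-0.0013,-0.001,0,0,0],[0,-0.0004,-0.0013,-0.0015,0,0,0],[0,-0.0004,-0.0013,-0.002,0,0,0],[0,-0.0004,-0.0013,-0.0025,0,0,0],[0,-0.0004,-0.0013,-0.003,0,0,0],[0,-0.0004,-0.0013,-0.0035,0,0,0],[0,-0.0004,-0.0013,-0.0035,0,0,0],[0,-0.0004,-0.0013,-0.0035,0,0,0]]}}

```text
time_s: 10.0
tool_pos: [0.5321, -0.1462, 0.0726]
ee_rot: [[0.296, 0.955, 0.002], [0.955, -0.296, -0.0], [0.001, 0.002, -1.0]]
wrist_force: [-1.3, 0.1, 9.5]
width: 0.0154
gripper_force: 60.0
```

>>> {"fn": "jog_arm", "kwargs": {"targets": [[0,0,0,-0.0003,0,0,0],[0,0,0,-0.0006,0,0,0],[0,0,0,-0.0009,0,0,0],[0,0,0,-0.0012,0,0,0],[0,0,0,-0.0015,0,0,0],[0,0,0,-0.0018,0,0,0],[0,0,0,-0.0021,0,0,0],[0,0,0,-0.0024,0,0,0],[0,0,0,-0.0024,0,0,0],[0,0,0,-0.0024,0,0,0]]}}

```text
time_s: 11.0
tool_pos: [0.5307, -0.1461, 0.068]
ee_rot: [[0.296, 0.955, -0.001], [0.955, -0.296, 0.0], [0.0, -0.001, -1.0]]
wrist_force: [2.0, -2.1, 1.3]
width: 0.0155
gripper_force: 60.0
```

```bash
python3 s.py; python3 c.py 0.050 ov3
```

```text
11.0 [ 0.5307 -0.1461  0.068 ] yaw_y -17.24 z [-7.e-04  4.e-04 -1.e+00] [ 2.  -2.1  1.3] 0.0155 59.99767005443573
```

View pics/ov3.png

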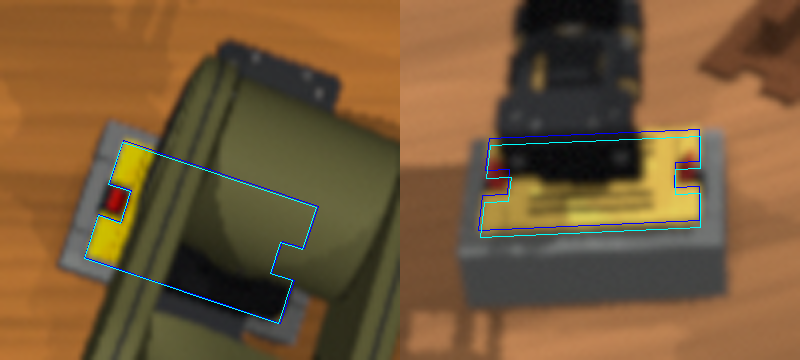

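>>> {"fn": "jog_arm", "kwargs": {"targets": [[0,0,0,-0.0002,0,0,0],[0,0,0,-0.0004,0,0,0],[0,0,0,-0.0006,0,0,0],[0,0,0,-0.0008,0,0,0],[0,0,0,-0.001,0,0,0],[0,0,0,-0.0012,0,0,0],[0,0,0,-0.0014,0,0,0],[0,0,0,-0.0015,0,0,0],[0,0,0,-0.0015,0,0,0],[0,0,0,-0.0015,0,0,0]]}}

```text
time_s: 12.1
tool_pos: [0.5308, -0.1461, 0.0679]
ee_rot: [[0.296, 0.955, -0.001], [0.955, -0.296, 0.0], [0.0, -0.001, -1.0]]
wrist_force: [-3.4, 0.8, 8.8]
width: 0.0158
gripper_force: 60.0
```

>>> {"fn": "jog_arm", "kwargs": {"targets": [[0,0,0,-0.0003,0,0,0],[0,0,0,-0.0006,0,0,0],[0,0,0,-0.0009,0,0,0],[0,0,0,-0.0012,0,0,0],[0,0,0,-0.0015,0,0,0],[0,0,0,-0.0018,0,0,0],[0,0,0,-0.002,0,0,0],[0,0,0,-0.002,0,0,0],[0,0,0,-0.002,0,0,0],[0,0,0,-0.002,0,0,0]]}}

```text
time_s: 13.1
tool_pos: [0.5308, -0.1461, 0.0665]
ee_rot: [[0.296, 0.955, -0.001], [0.955, -0.296, 0.0], [0.0, -0.001, -1.0]]
wrist_force: [-5.4, 1.8, 12.1]
width: 0.0157
gripper_force: 60.0
```

>>> {"fn": "jog_arm", "kwargs": {"targets": [[0,-0.0003,0.0001,-0.0003,0,0,0],[0,-0.0006,0.0002,-0.0006,0,0,0],[0,-0.0008,0.0002,-0.0009,0,0,0],[0,-0.0008,0.0002,-0.0012,0,0,0],[0,-0.0008,0.0002,-0.0015,0,0,0],[0,-0.0008,0.0002,-0.0018,0,0,0],[0,-0.0008,0.0002,-0.002,0,0,0],[0,-0.0008,0.0002,-0.002,0,0,0],[0,-0.0008,0.0002,-0.002,0,0,0],[0,-0.0008,0.0002,-0.002,0,0,0]]}}

```text
time_s: 14.1
tool_pos: [0.5308, -0.1461, 0.0651]
ee_rot: [[0.296, 0.955, 0.001], [0.955, -0.296, -0.0], [0.0, 0.001, -1.0]]
wrist_force: [-3.9, 1.4, 12.4]
width: 0.0158
gripper_force: 60.0
```

>>> {"fn": "jog_arm", "kwargs": {"targets": [[0,-0.0003,0.0001,-0.0003,0,0,0],[0,-0.0005,0.0002,-0.0006,0,0,0],[0,-0.0005,0.0002,-0.0009,0,0,0],[0,-0.0005,0.0002,-0.0012,0,0,0],[0,-0.0005,0.0002,-0.0015,0,0,0],[0,-0.0005,0.0002,-0.0018,0,0,0],[0,-0.0005,0.0002,-0.002,0,0,0],[0,-0.0005,0.0002,-0.002,0,0,0],[0,-0.0005,0.0002,-0.002,0,0,0],[0,-0.0005,0.0002,-0.002,0,0,0]]}}

```text
time_s: 15.1
tool_pos: [0.5307, -0.1461, 0.0636]
ee_rot: [[0.296, 0.955, 0.002], [0.955, -0.296, -0.0], [0.0, 0.002, -1.0]]
wrist_force: [-3.6, 0.6, 14.0]
width: 0.0162
gripper_force: 60.0
```

>>> {"fn": "jog_arm", "kwargs": {"targets": [[0,0,0,-0.0003,0,0,0],[0,0,0,-0.0006,0,0,0],[0,0,0,-0.0009,0,0,0],[0,0,0,-0.0012,0,0,0],[0,0,0,-0.0015,0,0,0],[0,0,0,-0.0018,0,0,0],[0,0,0,-0.002,0,0,0],[0,0,0,-0.002,0,0,0],[0,0,0,-0.002,0,0,0],[0,0,0,-0.002,0,0,0]]}}

```text
time_s: 16.1
tool_pos: [0.5308, -0.1461, 0.0621]
ee_rot: [[0.296, 0.955, 0.001], [0.955, -0.296, -0.0], [0.0, 0.002, -1.0]]
wrist_force: [-5.2, 1.8, 17.0]
width: 0.0156
gripper_force: 60.0
```

```bash
python3 c.py 0.049 ov4
```

```text
(no output)
```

View pics/ov4.png

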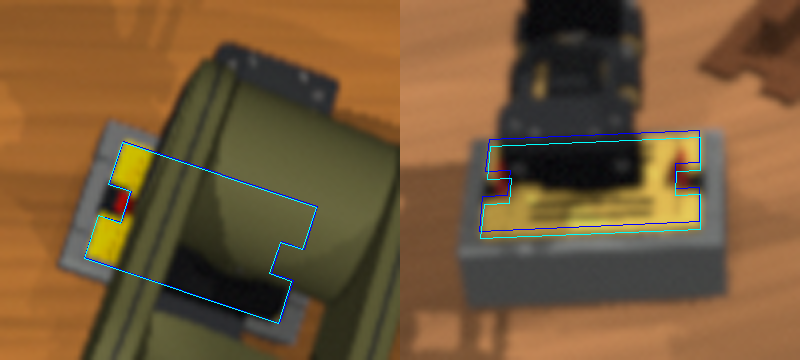

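The hooks at both ends have sprung back inward, and the dark slots behind them show again. I'll relax the push, then open and retreat.

>>> {"fn": "jog_arm", "kwargs": {"targets": [[0,0,0,0.001,0,0,0],[0,0,0,0.002,0,0,0],[0,0,0,0.003,0,0,0],[0,0,0,0.004,0,0,0],[0,0,0,0.004,0,0,0],[0,0,0,0.004,0,0,0],[0,0,0,0.004,0,0,0],[0,0,0,0.004,0,0,0],[0,0,0,0.004,0,0,0],[0,0,0,0.004,0,0,0]]}}

```text
time_s: 17.2
tool_pos: [0.5307, -0.1461, 0.064]
ee_rot: [[0.296, 0.955, 0.002], [0.955, -0.296, -0.001], [0.0, 0.002, -1.0]]
wrist_force: [1.4, 0.5, 6.5]
width: 0.0158
gripper_force: 60.0
```

>>> {"fn": "jog_arm", "kwargs": {"targets": [[0,0,0,0.001,0,0,0],[0,0,0,0.002,0,0,0],[0,0,0,0.002,0,0,0],[0,0,0,0.002,0,0,0],[0,0,0,0.002,0,0,0],[0,0,0,0.002,0,0,0],[0,0,0,0.002,0,0,0],[0,0,0,0.002,0,0,0],[0,0,0,0.002,0,0,0],[0,0,0,0.002,0,0,0]]}}

```text
time_s: 18.2
tool_pos: [0.5307, -0.1461, 0.0641]
ee_rot: [[0.296, 0.955, 0.003], [0.955, -0.296, -0.001], [0.0, 0.003, -1.0]]
wrist_force: [7.7, -1.8, -4.0]
width: 0.0155
gripper_force: 60.0
```

The pull of -4 N didn't move it, so the cover is held. Releasing.

>>> {"fn": "jog_arm", "kwargs": {"targets": [[0,0.0008,-0.0002,-0.0005,0,0,0],[0,0.0008,-0.0002,-0.0005,0,0,0],[0.5,0.0008,-0.0002,-0.0005,0,0,0],[0.5,0.0008,-0.0002,-0.0005,0,0,0],[0.5,0.0008,-0.0002,-0.0005,0,0,0],[0.5,0.0008,-0.0002,0.003,0,0,0],[0.5,0.0008,-0.0002,0.02,0,0,0],[0.5,0.0008,-0.0002,0.06,0,0,0],[0.5,0.0008,-0.0002,0.1,0,0,0],[0.5,0.0008,-0.0002,0.14,0,0,0]]}}

```text
time_s: 19.2
tool_pos: [0.5299, -0.1458, 0.2063]
ee_rot: [[0.296, 0.955, -0.001], [0.955, -0.296, 0.0], [0.0, -0.001, -1.0]]
wrist_force: [0.8, -0.7, -0.0]
width: 0.0474
gripper_force: 0.0
```

>>> {"fn": "jog_arm", "kwargs": {"targets": [[0.5,-0.03,0.04,0.03,0,0,0],[0.5,-0.06,0.08,0.03,0,0,0],[0.5,-0.08,0.13,0.03,0,0,0],[0.5,-0.1,0.18,0.03,0,0,0],[0.5,-0.1,0.22,0.03,0,0,0],[0.5,-0.1,0.25,0.03,0,0,0],[0.5,-0.1,0.25,0.03,0,0,0],[0.5,-0.1,0.25,0.03,0,0,0],[0.5,-0.1,0.25,0.03,0,0,0],[0.5,-0.1,0.25,0.03,0,0,0]]}}

```text
time_s: 20.2
tool_pos: [0.4306, 0.1029, 0.2349]
ee_rot: [[0.298, 0.954, -0.0], [0.954, -0.298, -0.0], [-0.0, -0.0, -1.0]]
wrist_force: [-0.4, -0.3, -0.4]
width: 0.0472
gripper_force: 0.0
```

```bash
python3 c.py 0.050 ov5
```

```text
(no output)
```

View pics/ov5.png

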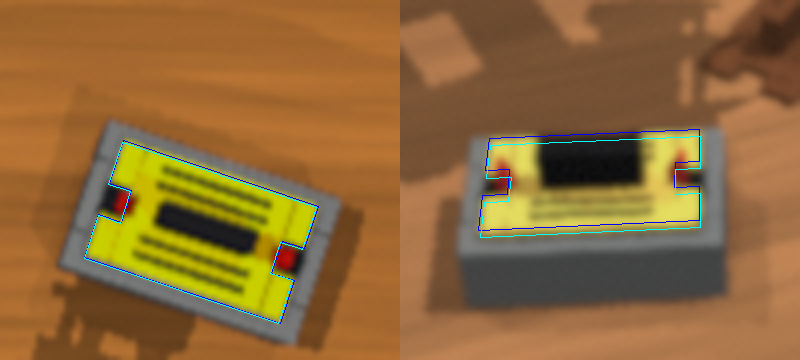

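```bash
python3 - <<'E'
from h import *
def red(im,w):
    l,t,r,b=w; h=cv2.cvtColor(im,cv2.COLOR_RGB2HSV); m=np.zeros((480,640),np.uint8)
    m[t:b,l:r]=(((h[...,0]<8)|(h[...,0]>172))&(h[...,1]>150)&(h[...,2]>60))[t:b,l:r]
    n,_,st,ce=cv2.connectedComponentsWithStats(m); return [(s[4],c.round(1)) for s,c in zip(st[1:],ce[1:]) if s[4]>8]
for c,w in(("top",(340,225,408,282)),("scene",(218,248,290,297))):
    print(c,red(cv2.imread(f"pics/{c}0.png")[:,:,::-1].copy(),w),red(bot.get_image(c),w))
E
```

```text
top [(np.int32(27), array([355.4, 245.7])), (np.int32(31), array([395.5, 259.2]))] [(np.int32(20), array([355.1, 245.2])), (np.int32(24), array([396. , 259.3]))]
scene [(np.int32(27), array([274.4, 263.1])), (np.int32(29), array([230.4, 264.1]))] [(np.int32(16), array([230.4, 264.1])), (np.int32(13), array([274.9, 263.3]))]
```

Both hooks are back at their rest positions, the cover is level and centred, and the robot is clear of everything.

```bash
python3 -c "
from station import bot
print(bot.close_job())"
```

```text
the job is handed in; nothing more can be done
None
```

The yellow cover is clicked in level under both red hooks and released, and the job is handed in; the hand-in returned no verdict. The wrist force I read stayed at or below 17 N, and I touched nothing else on the bench.

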